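Click the paper-roll spindle onto its holder

TASK

Fit the square spindle tube onto the paper-roll holder: pick it up, slide its open collar end over the holder's stub with the window upwards, and push gently until the stub's spring button pops up through the window. Do not force it past or against the button, then let go and leave the spindle hanging locked on the stub; do not disturb the other things on the table.

Things in the scene. Friction and masses are not known exactly. Their poses are not given: they have to be found in the camera images.
- holder: Grey steel paper-roll holder, fixed: foot plate 120 x 110 x 8 mm, upright plate 70 mm wide, 12 mm thick, 110 mm high. Origin under the middle of the upright plate, z up. A dark square stub, 18 x 18 mm, sticks out level along its own -y. A clamp screw sets the stub's length, which differs each time and is not measured: its tip stands 90 to 120 mm from the plate's face.
- stub_root (a point): Point on the stub's centre line where it leaves the upright plate (its -y face), 75 mm above the table. Axes as holder: the stub points along -y. The clamp is light: a press of more than 24 N between spindle and stub counts as forcing it.
- button (a joint): Domed steel spring button, 8 mm wide, in the stub's top face, 35 mm from its tip (55 to 85 mm from the plate's face). Value in m: 0 = fully out, 6.5 mm proud; 0.007 = pressed flush. Spring 2 N at first, 4.8 N fully in. The collar's flare presses it down as the tube slides on (push of about 3 to 12 N); once up in the window its upright sides block the tube both ways.
- spindle: Loose square aluminium tube, 160 g, 203 mm long, outside 26 x 26 mm, inside 20 x 20 mm, along its own y. Origin on the underside at mid-length, z up; centre line 17 mm above it. At +y (88 to 100 mm) a black collar 34 mm square, flared inside from 20 mm to 28 mm square at the mouth. At -y (-97 to -103 mm) a closed black flange 34 mm square. Lies on collar and flange, window up.
- window (a point): Middle of the 11 x 11 mm window cut through the top wall (3 mm thick) of the tube, on the outer top face, 45 mm behind the mouth. Axes as spindle.
- mouth (a point): Centre of the flared mouth of the collar, on the tube's centre line; spindle's +y points out of it.
- glue_stick: Bystander: yellow glue stick with white cap, 31 mm in diameter, 95 mm high, standing. Origin under its middle.
- scissors: Bystander: scissors with red handles, about 170 mm long, lying flat. Origin at the pivot, at table height.
- brick_model: Bystander: yellow toy-brick animal on a grey 128 mm square studded plate, 85 mm high. Origin under the plate's middle.
There are look-alikes about, which are no part of the job. What is meant by the spindle is not pink, red or yellow, and is the larger of those in its own colour.

How it is judged (in metres and radians):
On the way:
1. the spindle, in line with the stub, slides over the button and presses it in (value of joint button above 0.003 m and angle between the y axis of spindle and the y axis of holder, either way round below 0.1 rad and distance between mouth and stub_root below 0.095 m), for 0.04 s.
At the end, for the whole second after the job is handed in: The spindle hangs on the stub, in line with it to 0.09 rad, the window on top and over the button (53 to 87 mm from the plate's face, 5 mm sideways), the button fully up through the window (pressed in less than 1.5 mm), released and at rest (value of joint button below 0.0015 m and y of window in the frame of stub_root between -0.087 and -0.053 m and x of window in the frame of stub_root between -0.005 and 0.005 m and z of window in the frame of stub_root between 0.008 and 0.018 m and angle between the y axis of spindle and the y axis of holder, either way round below 0.09 rad and linear speed of spindle below 0.03 m/s); the robot touches nothing.
It fails at once if the spindle is forced: more than 24 N between spindle and holder (stub and button included) (contact force between spindle and holder above 24 N).
It fails at once if the glue stick is moved more than 20 mm (distance of glue_stick from where it was at the start of the episode above 0.02 m).
It fails at once if the scissors are moved more than 20 mm (distance of scissors from where it was at the start of the episode above 0.02 m).
It fails at once if the brick model is moved more than 20 mm (distance of brick_model from where it was at the start of the episode above 0.02 m).
It also fails if it takes over 67 s, if anything falls off the work surface, if the arm or the gripper's body presses on something with over 40 N, if the wrist force passes 120 N, or if a joint passes its speed limit or range.

ROBOT

A 6-joint arm with a two-finger parallel gripper is mounted at the origin on the work surface. World frame = base frame: x ahead of the robot, y to its left, z up, the work surface at z = 0. Lengths are in mm, angles in rad, forces in N, time in s.
With the tool pointing down it reaches from about 275 to 750 mm from the base axis. Payload 10.2 kg.
Tool frame: the origin (TCP) lies at the very end of the fingers, on their centre line; the grasp point (between the pads) lies 19 mm behind it; z points along the fingers, y is the line along which they close (so a half turn about z gives the same grasp; the last joint's range is limited). The gripper opens to 85 mm and grips with 20 to 120 N. Pads are 22 mm wide; open, the fingers measure 114 mm over their backs; the gripper's body (76 mm by 85 mm) begins 54 mm behind the grasp point. The pads swing forward as they close: fully open they stand 13 mm farther back than shut.
Start: joints at [0.98, 0.313, 1.498, -0, 1.331, -0.223], TCP at [188.784, 489.89, 231.294] pointing down, gripper open.
Joint ranges: [-2.94, 2.94], [-0.97, 2.17], [0.19, 2.56], [-1.23, 4.37], [0.02, 3.11], [-2.88, 2.88]. Speed limits (rad/s): [2.39, 2.39, 3.01, 3.14, 3.14, 3.14].

INTERFACE

Orientations are given as a unit quaternion [w, x, y, z].
In Python, from rig import * gives the robot as it stands. The module is installed in compiled form; this text tells all that it offers.
- The arm moves only by the shell command python3 -m crank 'ROWS' [FORCE]. ROWS is JSON, a list that holds one entry, the list of rows, each a list of 7 numbers: the shift along the tool's x, y, z in units of 25 mm (1.0 is 25 mm), then the turn, a rotation vector about the tool's x, y, z in units of 8 degrees (1.0 is 8 degrees), then the finger opening in mm, from 0 to 85.4. A call has exactly 8 rows; each row shifts and turns the commanded pose from where the row before left it, along the tool's axes as they then stand; what a row does not reach is not made up. A row lasts 1/10 s, in which the tool goes at most 50 mm and 8.59 degrees, less where a joint would pass 70% of its speed; a pose out of reach is approached as far as the arm can. A call is refused whole if a number of a shift passes 1 or a number of a turn 1, either way. A call with a gripper value outside its range is refused whole. The fingers move at their own pace and stop on an object; FORCE is the grip in N (left out, the last holds). Time passes only in rows, so rows that do not move let the fingers close, or fill a call up. It gives the time, the measured TCP pose, the force, the opening and the grip force at its end, in the units of the state.
- sense(): the state, without advancing time (a new reading comes with each control period).
- capture(name): name is "scene" or "top"; returns the picture (480x640x3 uint8, blue, green, red); there is no depth.
- camera_model(name): a dict with "fx", "fy", "cx", "cy" (pixels), "k1" (the pictures are not rectified: a ray, as slopes to the right and down, at radius r is drawn at 1 + k1 r^2 times it, then the intrinsics apply), "world_from_camera" (4x4, takes a point from camera to world coordinates). Camera axes: x right, y up, looking along -z (the intrinsics and any distortion apply to the point x, -y, -z); pixel columns grow to the right and rows downward; lengths in mm; the calibration is good to about 2 mm. A picture is of the moment at which its call begins. camera_model takes no time and is no camera call.
- finish_job(): hands the job in; it is judged then, once.
The state is a dict: "time_s": time; "joints": joint angles; "dq": joint speeds; "tau": joint torques, N m; "eef_pos": TCP position; "ee_rot": TCP orientation; "force": force on the tool from outside, world axes, zero at the start; "wrist_torque": the same for the moment, N m; "grip_width": opening from 0.0 (shut) to 1.0 (fully open); "grip_force": force on a finger pad.
Only numpy, scipy, OpenCV 4.12 (cv2) and the standard library are available. Lean on these libraries where they do the work, as an engineer would, in place of code of your own. Each camera call takes 0.05 s, during which the arm holds its last target. There are 200 camera calls.

## Working session

There is one attempt and no reset: what is moved stays moved. The work goes in short steps, Python scripts to look and compute and a shell command to move; the robot and the scene stay as the last step left them, time stands still between calls to the robot, and variables do not carry over. Pictures are saved under pics/ and viewed, at most 10 in all, crops included, and the job is handed in when it is done.

```bash
mkdir -p pics; python3 - <<'E'
from rig import *
import cv2,numpy as np
for n in("scene","top"):
    cv2.imwrite(f"pics/{n}0.png",capture(n)); m=camera_model(n); print(n,{k:(np.round(v,3).tolist()) for k,v in m.items()})
s=sense();print(s)
E
```

```text
scene {'fx': 553.738, 'fy': 553.738, 'cx': 324.073, 'cy': 238.138, 'k1': -0.103, 'world_from_camera': [[-0.441, -0.624, 0.645, 1392.729], [0.897, -0.292, 0.331, 493.736], [-0.018, 0.725, 0.689, 999.04], [0.0, 0.0, 0.0, 1.0]]}
top {'fx': 599.609, 'fy': 599.609, 'cx': 322.662, 'cy': 235.031, 'k1': -0.108, 'world_from_camera': [[0.019, 0.998, -0.055, 412.323], [-1.0, 0.019, 0.002, 31.742], [0.003, 0.055, 0.998, 1775.825], [0.0, 0.0, 0.0, 1.0]]}
{'time_s': 0.1, 'joints': array([ 9.79577555e-01,  3.13380173e-01,  1.49833477e+00,  1.28804658e-05,
        1.33098211e+00, -2.23428119e-01]), 'dq': array([ 0.0001806 , -0.00134338, -0.00248224, -0.00027492,  0.00018785,
       -0.00011004]), 'tau': array([ 2.53467944e-03, -4.12899005e+01, -2.60141534e+01, -2.15471064e-04,
        3.01195483e-03,  1.42021852e-05]), 'eef_pos': array([188.66534848, 489.69845371, 230.80931517]), 'ee_rot': array([-2.24498793e-04,  1.82862077e-01,  9.83138421e-01, -5.04542754e-04]), 'force': array([ 0.66105158, -0.55742455, -0.02387622]), 'wrist_torque': array([ 0.0017039 , -0.02737196,  0.00025778]), 'grip_force': 0.0, 'grip_width': 1.0002695258373542}
```

View pics/scene0.png

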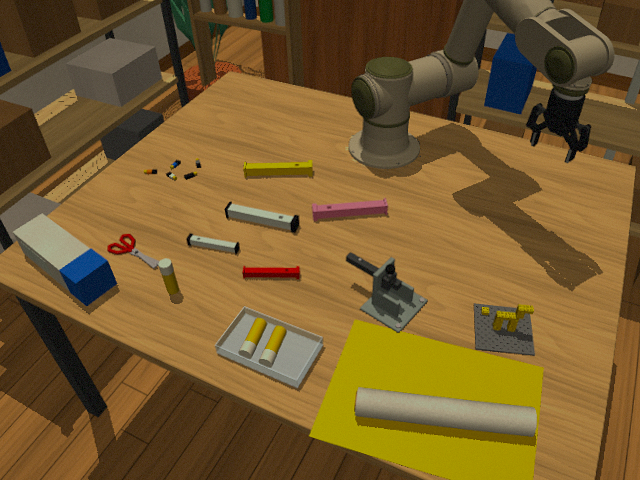

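View pics/top0.png

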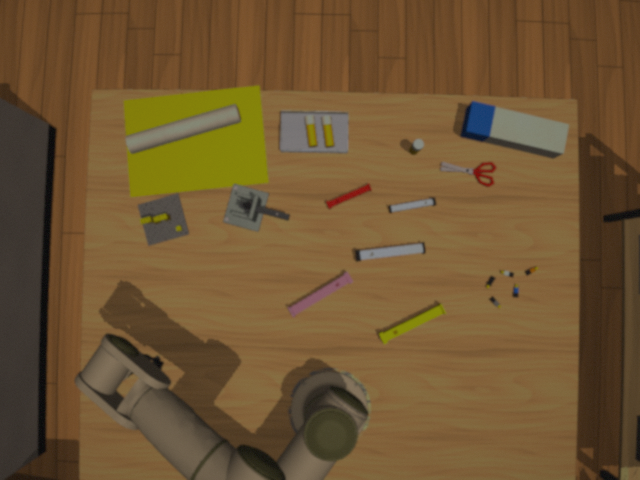

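Both views show five tubes (scene / top pixels):
- yellow: (279,170) / (411,323)
- pink: (349,210) / (320,294)
- red: (271,272) / (348,196)
- small white: (213,243) / (412,205)
- large white: (262,216) / (390,252)

The large white one fits, because it isn't an excluded colour and it's the bigger of the two white tubes. The holder is at scene (390,290) / top (250,208), with its stub pointing towards scene (352,260) / top (288,216).

I'll confirm the choice with one enlarged crop.

```bash
python3 - <<'E'
import cv2,numpy as np
s=cv2.imread("pics/scene0.png");t=cv2.imread("pics/top0.png")
def c(i,x,y,w=100,h=75):return cv2.resize(i[y:y+h,x:x+w],(400,300),interpolation=cv2.INTER_CUBIC)
o=np.vstack([np.hstack([c(s,210,185),c(s,335,250)]),np.hstack([c(t,345,195),c(t,205,170)])])
cv2.imwrite("pics/crop1.png",np.clip(o*1.4,0,255).astype(np.uint8))
E
```

```text
(no output)
```

View pics/crop1.png

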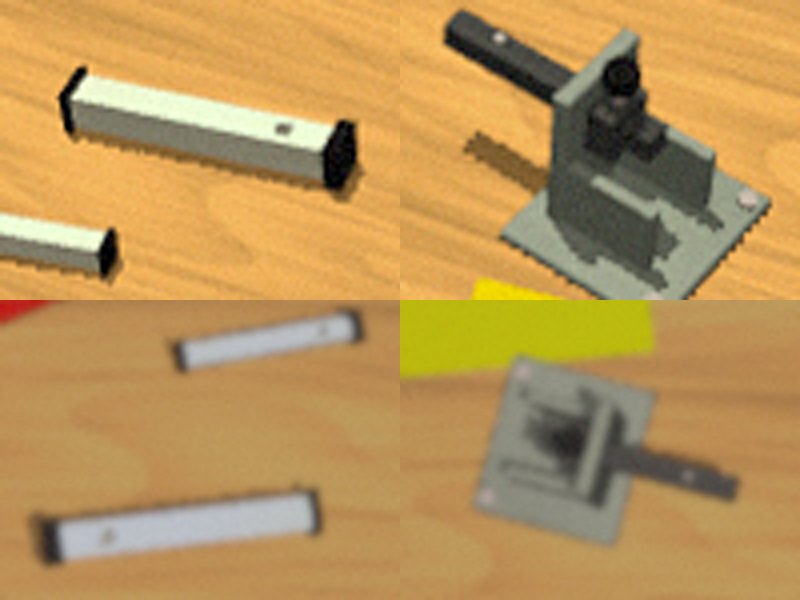

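The crop confirms it. The large white tube has its window, at scene (281,217) / top (372,254), near the thicker collar, and that collar faces the holder. The stub's button is at scene (360,259) / top (277,214).

```bash
cat > h.py <<'E'
from rig import *
import cv2,numpy as np
def ray(n,p):
    m=camera_model(n);K=np.array([[m["fx"],0,m["cx"]],[0,m["fy"],m["cy"]],[0,0,1]],float)
    u=cv2.undistortPoints(np.array([[p]],float),K,np.array([m["k1"],0,0,0.]))[0,0]
    T=np.array(m["world_from_camera"]);d=T[:3,:3]@[u[0],-u[1],-1];return T[:3,3],d/np.linalg.norm(d)
def plane(n,p,z):
    o,d=ray(n,p);return o+d*(z-o[2])/d[2]
def tri(a,b):
    (o,d),(p,e)=ray("scene",a),ray("top",b)
    s=np.linalg.lstsq(np.c_[d,-e],p-o,rcond=None)[0];A=o+d*s[0];B=p+e*s[1];return (A+B)/2,np.linalg.norm(A-B)
def blob(mask,seed,off=(0,0)):
    n,l,st,c=cv2.connectedComponentsWithStats(mask.astype(np.uint8));k=l[seed[1],seed[0]]
    return (l==k)
E
python3 - <<'E'
from h import *
s=cv2.imread("pics/scene0.png");t=cv2.imread("pics/top0.png")
def dark(i,x,y,r,thr,inv=1):
    g=cv2.cvtColor(i,6).astype(float)[y-r:y+r+1,x-r:x+r+1]; w=np.clip(inv*(thr-g),0,None)
    Y,X=np.mgrid[y-r:y+r+1,x-r:x+r+1];return np.array([(w*X).sum(),(w*Y).sum()])/w.sum()
gs=cv2.cvtColor(s,6);gt=cv2.cvtColor(t,6)
print(gs[213:222,276:287]);print(gt[250:260,366:379]);print(gs[255:264,355:366]);print(gt[209:219,271:283])
hsv=cv2.cvtColor(t,40)
m=blob((gt>110)&(hsv[...,1]<70),(390,252));pts=np.argwhere(m)[:,::-1].astype(np.float32);r=cv2.minAreaRect(pts);print("tube",r,m.sum())
P=[plane("top",p,30) for p in cv2.boxPoints(r)];print(np.round(P,1))
m2=np.zeros_like(gt);m2[206:226,262:296]=1
dk=(gt<75)&(hsv[...,1]<90)&(m2>0);print(dk.sum());
for row in dk[204:226,255:296]:print(''.join('#' if v else '.' for v in row))
E
```

```text
[[168 164 156 156 150 146 143 139 138 135 136]
 [175 175 174 176 175 170 168 158 155 150 145]
 [171 175 172 161 155 162 160 169 178 175 165]
 [173 176 159 108  83  98 118 156 175 175 176]
 [175 178 151  80  78  77 108 159 174 176 173]
 [174 179 164 128 119 112 144 178 173 178 174]
 [158 165 169 174 176 163 171 179 176 174 173]
 [101 108 125 144 158 162 163 170 174 178 177]
 [ 87  85  82  78  87  98 115 135 142 159 157]]
[[116 117 117 119 122 126 127 130 131 131 132 133 134]
 [131 130 133 131 132 130 130 132 136 136 136 137 137]
 [135 136 136 135 130 124 119 128 133 136 136 136 137]
 [137 136 136 133 127 115 113 123 131 137 137 136 136]
 [138 136 137 132 122 112 112 120 130 137 137 138 137]
 [137 138 134 130 123 117 117 127 132 134 136 136 138]
 [137 137 135 131 126 126 128 132 134 135 133 133 131]
 [136 135 134 132 131 130 130 131 130 125 125 124 125]
 [129 129 128 127 124 123 123 123 120 116 114 115 113]
 [120 118 116 116 114 111 111 111 111 108 107 106 105]]
[[ 65  92 117 128 131 131 130 131 131 130 130]
 [ 53  59  77 100 110 121 126 131 133 132 130]
 [ 50  51  47  51  71  98 105 1
[... 1239 characters left out ...]
####........................
.......#############.....................
.......#################.................
.......####################..............
.......##############..#######...........
.............########..#########.........
................##################.......
....................##############.......
........................##########.......
............................#####........
...............................##........
.........................................
.........................................
.........................................
.........................................
.........................................
.........................................
```

```bash
python3 - <<'E'
from h import *
s=cv2.imread("pics/scene0.png");t=cv2.imread("pics/top0.png")
gs=cv2.cvtColor(s,6).astype(float);gt=cv2.cvtColor(t,6).astype(float)
def cen(g,x0,x1,y0,y1,thr,sg):
    w=np.clip(sg*(thr-g[y0:y1,x0:x1]),0,None);Y,X=np.mgrid[y0:y1,x0:x1];return np.array([(w*X).sum(),(w*Y).sum()])/w.sum()
ws=cen(gs,278,284,215,220,165,1);wt=cen(gt,369,376,251,257,130,1)
bs=cen(gs,358,362,257,261,60,-1);bt=cen(gt,274,280,211,217,59,-1)
W,e=tri(ws,wt);B,e2=tri(bs,bt)
print("window",ws,wt,W.round(1),e.round(1),"button",bs,bt,B.round(1),e2.round(1))
# stub edges, top view, half-level crossings per column
def edges(g,cols,yc,sl,x0,lev):
    up=[];dn=[]
    for x in cols:
        c=int(round(yc+sl*(x-x0)));col=g[:,x]
        for sg,o in((-1,up),(1,dn)):
            y=c
            while col[y]<lev:y+=sg
            o.append((x,y-sg*(col[y]-lev)/(col[y]-col[y-sg])))
    return np.array(up),np.array(dn)
u,d=edges(gt,range(268,287),214,.3,277,80)
for n,a in(("up",u),("dn",d),("mid",(u+d)/2)):
    k=np.polyfit(a[:,0],a[:,1],1);p=[plane("top",(x,np.polyval(k,x)),80) for x in(268,286)]
    v=p[0]-p[1];print(n,k,np.abs(np.polyval(k,a[:,0])-a[:,1]).max().round(2),"yaw from +y",np.arctan2(-v[0],v[1]).round(4),np.round(p,1).tolist())
# tube edges
for lev in(90,110):
  c0=252;U=[];D=[]
  for x in range(366,420):
    c=int(round(251.5-.12*(x-391)));col=gt[:,x]
    for sg,o in((-1,U),(1,D)):
        y=c+3*sg
        while col[y]>lev:y+=sg
        o.append((x,y-sg*(lev-col[y])/(col[y-sg]-col[y])))
  for n,a in(("U",U),("D",D)):
    a=np.array(a);k=np.polyfit(a[:,0],a[:,1],1);p=[plane("top",(x,np.polyval(k,x)),30) for x in(366,420)];v=p[0]-p[1]
    print(lev,n,np.abs(np.polyval(k,a[:,0])-a[:,1]).max().round(2),np.arctan2(-v[0],v[1]).round(4),np.round(p,1).tolist())
# foot plate
hsv=cv2.cvtColor(t,40)
m=((hsv[...,1]<60)&(gt>40)).astype(np.uint8);m[:,:215]=0;m[:,275:]=0;m[:175]=0;m[240:]=0
c=max(cv2.findContours(m,0,1)[0],key=cv2.contourArea);r=cv2.minAreaRect(c);print(r);print(np.round([plane("top",p,8) for p in cv2.boxPoints(r)],1))
E
```

```text
window [280.37229987 216.8094028 ] [371.51552795 253.85093168] [ 457.2 -115.2   27. ] 0.6 button [359.66731141 258.52804642] [276.42105263 213.86842105] [563.8 160.   86.5] 1.5
up [  0.30003598 126.22476991] 1.16 yaw from +y -0.2734 [[584.3, 185.6, 80.0], [569.8, 134.1, 80.0]]
dn [  0.27171728 141.95919373] 0.14 yaw from +y -0.2469 [[561.1, 185.1, 80.0], [548.1, 133.6, 80.0]]
mid [  0.28587663 134.09198182] 0.58 yaw from +y -0.2602 [[572.7, 185.4, 80.0], [559.0, 133.8, 80.0]]Traceback (most recent call last):
  File "<stdin>", line 31, in <module>
IndexError: index 480 is out of bounds for axis 0 with size 480
```

```bash
python3 - <<'E'
from h import *
t=cv2.imread("pics/top0.png");S=-t[...,0].astype(float) # blue channel: wood has low blue
b=t[...,0].astype(float);print(b[238:266,391].astype(int))
lev=(b[252,391]+b[240,391])/2
U=[];D=[]
for x in range(366,418):
    c=int(round(251.5-.12*(x-391)));col=b[:,x]
    for sg,o in((-1,U),(1,D)):
        y=c
        if 369<=x<=376:y=c+4*sg if sg<0 else 257
        while col[y]>lev:y+=sg
        o.append((x,y-sg*(lev-col[y])/(col[y-sg]-col[y])))
for n,a in(("U",U),("D",D)):
    a=np.array(a);k=np.polyfit(a[:,0],a[:,1],1);p=[plane("top",(x,np.polyval(k,x)),30) for x in(366,417)];v=p[0]-p[1]
    print(n,np.abs(np.polyval(k,a[:,0])-a[:,1]).max().round(2),np.arctan2(-v[0],v[1]).round(4),np.round(p,1).tolist())
hsv=cv2.cvtColor(t,40)
m=((hsv[...,1]<60)).astype(np.uint8);m[:,:215]=0;m[:,275:]=0;m[:175]=0;m[240:]=0
c=max(cv2.findContours(m,0,1)[0],key=cv2.contourArea);r=cv2.minAreaRect(c);print(r);print(np.round([plane("top",p,8) for p in cv2.boxPoints(r)],1))
E
```

```text
[ 62  63  62  62  58  58  55  55  80 113 134 142 143 143 143 143 139 128
 103  75  64  61  62  60  59  58  59  59]
U 0.19 0.1353 [[468.9, -98.4, 30.0], [489.2, -247.5, 30.0]]
D 0.15 0.1366 [[441.8, -98.8, 30.0], [462.3, -247.8, 30.0]]
((251.1676025390625, 208.79656982421875), (47.319435119628906, 39.02248001098633), 15.5241117477417)
[[545.7 324.3   8. ]
 [658.4 296.5   8. ]
 [622.9 159.7   8. ]
 [510.6 188.    8. ]]
```

Measurements:
- **Tube:** yaw 0.136, origin about (465,-170). The window triangulates to z≈27 against an expected 30, which is a good check.
- **Stub:** yaw about -0.25, button at about (564–566,160), z≈86.5 against an expected 84–90.

I'll turn the wrist first, then travel.

```bash
python3 -m crank '[[[0,0,0,0,0,0.955,85],[0,0,0,0,0,0.955,85],[0,0,0,0,0,0.955,85],[0,0,0,0,0,0.955,85],[0,0,0,0,0,0.955,85],[0,0,0,0,0,0.955,85],[0,0,0,0,0,0.955,85],[0,0,0,0,0,0.955,85]]]' 40
python3 -m crank '[[[-1,0.26,0,0,0,0,85],[-1,0.26,0,0,0,0,85],[-1,0.26,0,0,0,0,85],[-1,0.26,0,0,0,0,85],[-1,0.26,0,0,0,0,85],[-1,0.26,0,0,0,0,85],[-1,0.26,0,0,0,0,85],[-1,0.26,0,0,0,0,85]]]'
python3 -m crank '[[[-1,0.26,0,0,0,0,85],[-1,0.26,0,0,0,0,85],[-1,0.26,0,0,0,0,85],[-1,0.26,0,0,0,0,85],[-1,0.26,0,0,0,0,85],[-1,0.26,0,0,0,0,85],[-1,0.26,0,0,0,0,85],[-1,0.26,0,0,0,0,85]]]'
python3 -m crank '[[[-1,0.26,0,0,0,0,85],[-1,0.26,0,0,0,0,85],[-1,0.26,0,0,0,0,85],[-1,0.26,0,0,0,0,85],[-1,0.26,0,0,0,0,85],[-1,0.26,0,0,0,0,85],[-1,0.26,0,0,0,0,85],[-1,0.26,0,0,0,0,85]]]'
```

```text
time_s: 0.9
eef_pos: [188.7, 489.8, 230.9]
ee_rot: [0.0, 0.659, 0.752, -0.0]
force: [0.2, -0.3, -0.2]
grip_width: 0.993
grip_force: 0.0
time_s: 1.7
eef_pos: [267.6, 297.8, 231.1]
ee_rot: [-0.0, 0.657, 0.754, -0.0]
force: [-0.3, -0.0, 0.4]
grip_width: 0.992
grip_force: 0.0
time_s: 2.5
eef_pos: [346.3, 106.7, 231.2]
ee_rot: [-0.0, 0.657, 0.754, -0.0]
force: [1.2, -0.3, -0.8]
grip_width: 0.991
grip_force: 0.0
time_s: 3.3
eef_pos: [425.0, -84.4, 231.1]
ee_rot: [-0.0, 0.657, 0.754, -0.0]
force: [-0.6, 0.0, 0.1]
grip_width: 0.995
grip_force: 0.0
```

```bash
python3 -m crank '[[[-0.98,0.28,0,0,0,0,85],[-0.98,0.28,0,0,0,0,85],[-0.98,0.28,0,0,0,0,85],[-0.98,0.28,0,0,0,0,85],[0,0,1,0,0,0,70],[0,0,1,0,0,0,60],[0,0,1,0,0,0,60],[0,0,1,0,0,0,60]]]'
python3 -m crank '[[[0,0,1,0,0,0,60],[0,0,1,0,0,0,60],[0,0,0.8,0,0,0,60],[0,0,0,0,0,0,60],[0,0,0,0,0,0,60],[0,0,0,0,0,0,60],[0,0,0,0,0,0,60],[0,0,0,0,0,0,60]]]'
python3 - <<'E'
from h import *
o=capture("scene")[140:290,160:360];t=capture("top")[200:290,335:455]
cv2.imwrite("pics/g1.png",np.hstack([cv2.resize(o,(400,300),interpolation=2),cv2.resize(t,(400,300),interpolation=2)]))
E
```

```text
time_s: 4.1
eef_pos: [465.7, -176.5, 130.1]
ee_rot: [-0.0, 0.657, 0.754, -0.0]
force: [0.7, -0.7, -0.1]
grip_width: 0.703
grip_force: 0.0
time_s: 4.9
eef_pos: [466.2, -176.8, 62.0]
ee_rot: [0.001, 0.657, 0.754, 0.0]
force: [0.9, -0.0, -0.2]
grip_width: 0.705
grip_force: 0.0
```

View pics/g1.png

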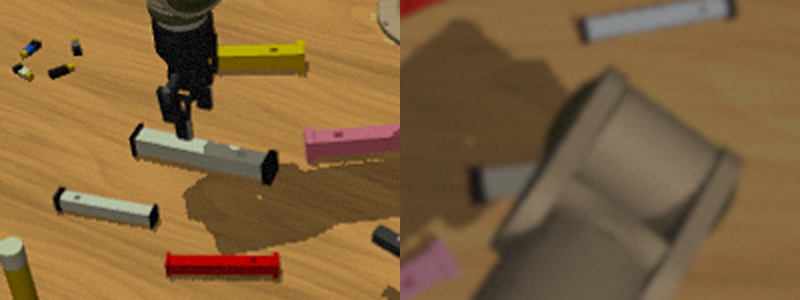

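The fingers straddle the tube at about crop (185,130), roughly mid-length. I'll descend and grip.

```bash
python3 -m crank '[[[0,0,0.6,0,0,0,60],[0,0,0.6,0,0,0,60],[0,0,0.6,0,0,0,60],[0,0,0.44,0,0,0,60],[0,0,0,0,0,0,60],[0,0,0,0,0,0,20],[0,0,0,0,0,0,20],[0,0,0,0,0,0,20]]]' 40
python3 -m crank '[[[0,0,0,0,0,0,20],[0,0,0,0,0,0,20],[0,0,0,0,0,0,20],[0,0,0,0,0,0,20],[0,0,0,0,0,0,20],[0,0,0,0,0,0,20],[0,0,0,0,0,0,20],[0,0,0,0,0,0,20]]]' 40
```

```text
time_s: 5.8
eef_pos: [466.4, -177.0, 6.2]
ee_rot: [0.001, 0.657, 0.754, 0.0]
force: [0.5, 0.7, 4.3]
grip_width: 0.304
grip_force: 39.9
time_s: 6.6
eef_pos: [466.4, -177.0, 6.1]
ee_rot: [0.001, 0.657, 0.754, 0.0]
force: [-1.2, 1.1, 6.0]
grip_width: 0.299
grip_force: 40.1
```

```bash
python3 -m crank '[[[0,0,-0.4,0,0,0,20],[0,0,-0.8,0,0,0,20],[0,0,-0.9,0,0,0,20],[0,0,-0.9,0,0,0,20],[0,0,-0.5,0,0,0,20],[0,0,0,0,0,0,20],[0,0,0,0,0,0,20],[0,0,0,0,0,0,20]]]' 60
python3 - <<'E'
from h import *
o=capture("scene")[100:325,160:460];cv2.imwrite("pics/scene1.png",capture("scene"))
cv2.imwrite("pics/g2.png",cv2.resize(o,(800,600),interpolation=2))
E
```

```text
time_s: 7.4
eef_pos: [465.3, -176.3, 91.7]
ee_rot: [-0.001, 0.657, 0.754, -0.0]
force: [0.2, -0.0, -1.6]
grip_width: 0.29
grip_force: 59.1
```

View pics/g2.png

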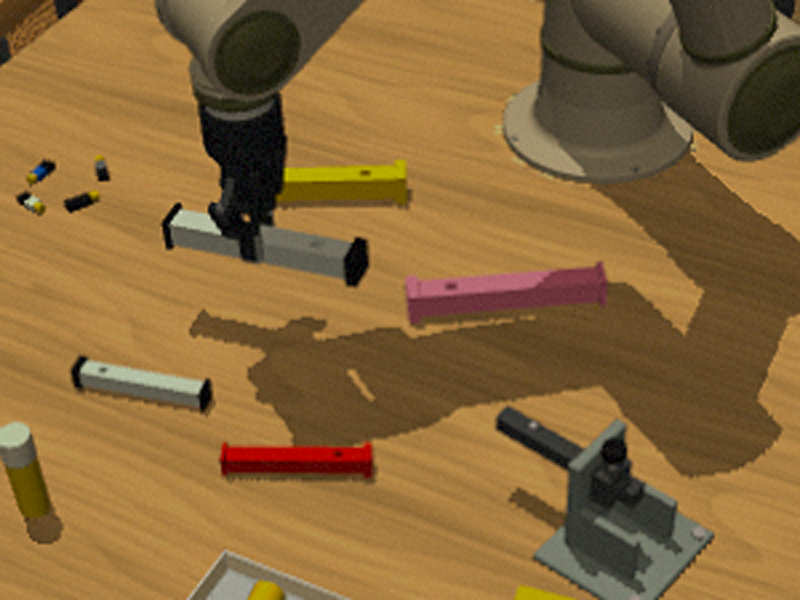

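The spindle is lifted level, with its collar at crop (357,262), and nothing else has been disturbed. Next I'll move in front of the stub.

```bash
python3 -m crank '[[[0.5,0.25,0,0,0,0,20],[1,0.51,0,0,0,0,20],[1,0.51,0,0,0,0,20],[1,0.51,0,0,0,0,20],[1,0.51,0,0,0,0,20],[1,0.51,0,0,0,0,20],[0.5,0.24,0,0,0,0,20],[0,0,0,0,0,0,20]]]' 60
python3 -m crank '[[[0,0,0,0,0,0.7,20],[0,0,0,0,0,0.7,20],[0,0,0,0,0,0.7,20],[0,0,0,0,0,0.66,20],[0,0,0.4,0,0,0,20],[0,0,0.4,0,0,0,20],[0,0,0.3,0,0,0,20],[0,0,0,0,0,0,20]]]' 60
python3 - <<'E'
from h import *
s=capture("scene");t=capture("top");cv2.imwrite("pics/s2.png",s);cv2.imwrite("pics/t2.png",t)
o=cv2.resize(s[190:340,270:470],(800,600),interpolation=2);print(sense()["eef_pos"],sense()["ee_rot"])
t=cv2.resize(t[185:285,240:370],(390,300),interpolation=2);o[300:,410:]=t
cv2.imwrite("pics/g3.png",o)
E
```

```text
time_s: 8.3
eef_pos: [520.9, -16.0, 92.5]
ee_rot: [-0.0, 0.656, 0.754, -0.0]
force: [-0.8, -0.6, -1.9]
grip_width: 0.294
grip_force: 59.2
time_s: 9.1
eef_pos: [520.0, -17.7, 63.7]
ee_rot: [-0.001, 0.789, 0.614, -0.001]
force: [-0.3, 0.0, -1.4]
grip_width: 0.288
grip_force: 59.2
[520.75748465 -17.80037145  65.07571974] [-1.59074235e-04  7.89313208e-01  6.13990728e-01 -1.45092205e-04]
```

View pics/g3.png

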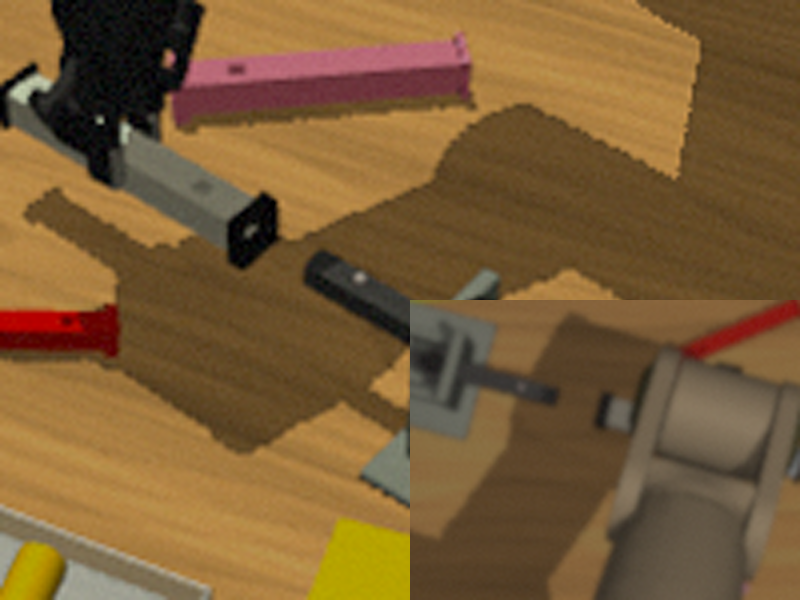

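The mouth (crop (252,232)) sits about 30 mm in front of the stub tip (crop (320,270)), roughly in line. I'll measure the offset numerically in both views.

```bash
python3 - <<'E'
from h import *
s=cv2.imread("pics/s2.png").astype(float);t=cv2.imread("pics/t2.png").astype(float)
d=(t[...,2]-t[...,0])/(t.sum(2)+1)  # colourfulness: wood high, grey low
d=cv2.GaussianBlur(d,(3,3),0)
A=[]
for x in list(range(268,288))+list(range(302,311)):
    c=int(round(214+.285*(x-277)));col=d[:,x];r=[]
    for sg in(-1,1):
        b=np.median(col[c+sg*9:c+sg*14:sg]);lev=(b+col[c])/2;y=c
        while col[y]<lev and abs(y-c)<12:y+=sg
        r.append(y-sg*(col[y]-lev)/(col[y]-col[y-sg]))
    P=[plane("top",(x,v),80) for v in r];A.append((x,*r));print(x,np.round(r,2),np.round((P[0]+P[1])/2,1)[:2],np.linalg.norm(P[0]-P[1]).round(1))
g=s.mean(2)
print("window");print(g[231:242,314:328].astype(int));print("btn");print(g[254:264,354:366].astype(int))
E
```

```text
268 [208.63 214.24] [570.6 185.3] 16.0
269 [208.75 214.52] [570.1 182.4] 16.5
270 [208.94 214.8 ] [569.4 179.6] 16.7
271 [209.14 215.06] [568.8 176.7] 16.9
272 [209.38 215.34] [568.2 173.9] 17.0
273 [209.69 215.6 ] [567.4 171. ] 16.9
274 [209.91 215.98] [566.6 168.1] 17.3
275 [210.1  216.44] [565.7 165.3] 18.1
276 [210.3  216.87] [564.9 162.4] 18.7
277 [210.58 217.23] [564.  159.5] 19.0
278 [210.86 217.45] [563.4 156.7] 18.8
279 [211.11 217.63] [562.8 153.8] 18.6
280 [211.43 217.8 ] [562.2 151. ] 18.1
281 [211.78 218.01] [561.4 148.1] 17.8
282 [212.   218.25] [560.8 145.3] 17.8
283 [212.18 218.42] [560.4 142.4] 17.8
284 [212.55 218.62] [559.6 139.5] 17.3
285 [213.07 218.81] [558.7 136.7] 16.3
286 [213.52 218.96] [557.8 133.8] 15.5
287 [213.61 219.04] [557.7 131. ] 15.5
302 [218.3  227.29] [540.1  88. ] 25.6
303 [217.63 226.96] [541.5  85.2] 26.5
304 [216.7  226.84] [543.1  82.4] 28.9
305 [216.21 227.11] [543.5  79.6] 31.0
306 [216.2  227.42] [543.1  76.7] 31.9
307 [216.45 227.65] [542.4  73.9] 31.9
308 [216.76 227.86] [541.8  71. ] 31.6
309 [217.08 228.13] [541.   68.2] 31.4
310 [217
[... 502 characters left out ...]
04 106]
 [ 85  84  93  99 107 108 103 108 108 110 104 108 105 107]
 [ 83  81  83  85  94 103 103 108 105 104 108 106 107 107]
 [ 84  84  84  81  86  90  96 103 104 105 108 109 106 109]]
btn
[[ 39  53  72  72  72  75  75  69  69  70  72  71]
 [ 41  50  62  66  66  72  77  70  78  72  68  75]
 [ 60  56  55  63  64  60  70  66  72  73  72  70]
 [ 61  54  58  55  54  60  69  65  59  71  68  75]
 [ 60  51  54  57  74 115 117  73  57  59  65  69]
 [ 58  63  55  49  92 142 140  94  59  62  57  67]
 [ 59  61  58  51  70  96  95  67  49  56  58  69]
 [ 34  50  56  63  55  62  61  52  51  53  52  58]
 [ 25  27  40  51  56  53  58  57  56  56  54  57]
 [ 22  17  28  34  44  51  56  58  58  54  57  54]]
```

```bash
python3 - <<'E'
from h import *
s=cv2.imread("pics/s2.png").mean(2)
def vert(p,x0,y0,yaw):
    o,d=ray("scene",p);n=np.array([np.cos(yaw),np.sin(yaw),0]);return o+d*(((np.array([x0,y0,0])-o)@n)/(d@n))
def cen(x0,x1,y0,y1,thr,sg):
    w=np.clip(sg*(thr-s[y0:y1,x0:x1]),0,None);Y,X=np.mgrid[y0:y1,x0:x1];return np.array([(w*X).sum(),(w*Y).sum()])/w.sum()
w=cen(317,324,234,239,104,1);b=cen(357,362,257,261,60,-1)
for p in(w,b):
  for x0 in(543.2,544):print(p,vert(p,x0,74,-.245).round(1))
# edges: bottom/top edge of near side of the tube and stub, sampled down image columns
for x in(300,310,322,354,364,370):
    print(x,[int(v) for v in s[225:300,x]])
E
```

```text
[320.12239902 236.28641371] [535.5  43.4  86. ]
[320.12239902 236.28641371] [536.5  43.8  87. ]
[359.51893408 258.82819074] [564.5 159.1  85.7]
[359.51893408 258.82819074] [565.4 159.5  86.7]
300 [115, 71, 62, 62, 64, 63, 62, 59, 54, 61, 61, 69, 100, 131, 127, 120, 126, 129, 130, 120, 124, 124, 108, 65, 63, 65, 69, 70, 72, 74, 69, 71, 69, 66, 72, 65, 68, 67, 69, 74, 77, 74, 71, 66, 67, 65, 60, 64, 66, 70, 68, 70, 70, 78, 73, 72, 65, 79, 101, 109, 108, 104, 100, 108, 115, 120, 119, 114, 117, 118, 116, 117, 119, 119, 121]
310 [98, 115, 107, 110, 106, 106, 106, 107, 110, 106, 98, 81, 82, 85, 83, 82, 84, 89, 103, 122, 131, 135, 125, 121, 125, 108, 68, 74, 73, 74, 67, 70, 73, 73, 66, 70, 70, 72, 71, 67, 68, 71, 72, 75, 72, 70, 66, 61, 70, 73, 70, 69, 69, 72, 69, 76, 79, 70, 71, 69, 66, 65, 62, 62, 72, 99, 108, 114, 118, 122, 112, 111, 117, 119, 116]
322 [133, 128, 126, 124, 124, 129, 122, 118, 114, 106, 101, 86, 91, 100, 108, 105, 104, 97, 89, 85, 83, 82, 82, 83, 86, 80, 75, 77, 77, 73, 77, 69, 65, 63, 63, 70, 68, 72, 69, 67, 71, 69, 71, 69, 67, 68, 76, 72, 71, 73, 65, 62, 69, 67, 69, 74,
[... 374 characters left out ...]
16, 120, 125, 124, 130, 118, 119, 119]
364 [122, 113, 110, 117, 115, 114, 111, 116, 119, 116, 117, 119, 117, 125, 124, 111, 68, 73, 75, 79, 75, 74, 70, 67, 73, 75, 69, 72, 70, 72, 68, 72, 68, 65, 57, 58, 52, 54, 57, 59, 61, 47, 29, 26, 19, 23, 36, 52, 69, 69, 66, 76, 76, 76, 77, 76, 81, 77, 74, 103, 138, 130, 118, 83, 64, 65, 70, 69, 71, 69, 81, 109, 123, 122, 128]
370 [121, 125, 120, 118, 109, 115, 114, 113, 113, 115, 120, 116, 114, 90, 64, 73, 74, 73, 70, 72, 75, 80, 69, 74, 67, 68, 74, 74, 71, 74, 75, 72, 70, 79, 69, 72, 72, 68, 69, 54, 53, 56, 57, 56, 57, 43, 26, 31, 24, 26, 47, 65, 66, 89, 114, 125, 121, 120, 125, 125, 129, 130, 128, 131, 130, 127, 107, 63, 69, 59, 69, 72, 92, 119, 122]
```

The lateral offset is about 0.7 mm, yaw matches to about 0.01 rad, and the heights agree to about 1 mm. The window is about 119 mm short of the button. I'll approach slowly and watch the force.

```bash
python3 -m crank '[[[0.15,0.03,0,0,0,0,20],[0.15,0,0,0,0,0,20],[0.15,0,0,0,0,0,20],[0.15,0,0,0,0,0,20],[0.15,0,0,0,0,0,20],[0.15,0,0,0,0,0,20],[0.15,0,0,0,0,0,20],[0.15,0,0,0,0,0,20]]]' 60
python3 -m crank '[[[0.08,0,0,0,0,0,20],[0.08,0,0,0,0,0,20],[0.08,0,0,0,0,0,20],[0.08,0,0,0,0,0,20],[0.08,0,0,0,0,0,20],[0.08,0,0,0,0,0,20],[0.08,0,0,0,0,0,20],[0,0,0,0,0,0,20]]]' 60
```

```text
time_s: 10.0
eef_pos: [529.0, 11.5, 65.3]
ee_rot: [-0.0, 0.789, 0.614, 0.0]
force: [-0.5, -0.5, -1.6]
grip_width: 0.294
grip_force: 59.2
time_s: 10.8
eef_pos: [532.4, 25.0, 65.3]
ee_rot: [-0.0, 0.789, 0.614, 0.0]
force: [0.0, 0.5, -1.5]
grip_width: 0.294
grip_force: 59.2
```

```bash
python3 -m crank '[[[0.05,0,0.04,0,0,0,20],[0.05,0,0,0,0,0,20],[0.05,0,0,0,0,0,20],[0.05,0,0,0,0,0,20],[0.05,0,0,0,0,0,20],[0,0,0,0,0,0,20],[0,0,0,0,0,0,20],[0,0,0,0,0,0,20]]]' 60
python3 -m crank '[[[0.05,0,0,0,0,0,20],[0.05,0,0,0,0,0,20],[0.05,0,0,0,0,0,20],[0.05,0,0,0,0,0,20],[0.05,0,0,0,0,0,20],[0,0,0,0,0,0,20],[0,0,0,0,0,0,20],[0,0,0,0,0,0,20]]]' 60
python3 - <<'E'
from h import *
s=capture("scene");t=capture("top");cv2.imwrite("pics/s3.png",s);cv2.imwrite("pics/t3.png",t)
o=cv2.resize(s[205:310,300:440],(800,600),interpolation=2)
t=cv2.resize(t[190:240,240:330],(360,200),interpolation=2);o[:200,440:]=t
cv2.imwrite("pics/g4.png",o)
E
```

```text
time_s: 11.6
eef_pos: [533.9, 30.8, 64.3]
ee_rot: [0.0, 0.789, 0.614, 0.0]
force: [0.8, 0.5, -1.5]
grip_width: 0.291
grip_force: 59.2
time_s: 12.4
eef_pos: [535.4, 36.9, 64.3]
ee_rot: [-0.0, 0.789, 0.614, -0.0]
force: [-0.3, 1.3, -2.1]
grip_width: 0.291
grip_force: 59.2
```

View pics/g4.png

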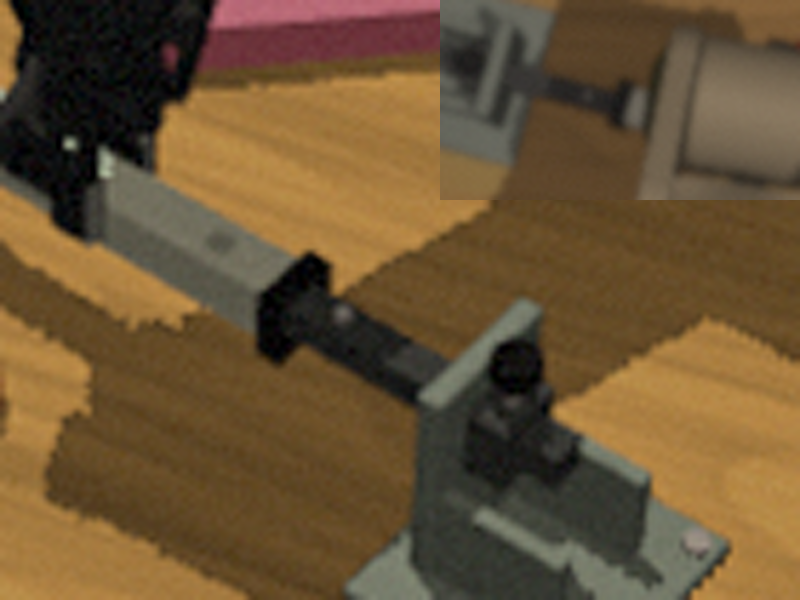

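The collar is over the stub tip (crop (290,305)) and the button (343,313) is about 15–18 mm ahead. Forces are about 0, so I'll continue gently.

```bash
python3 -m crank '[[[0.05,0,0,0,0,0,20],[0.05,0,0,0,0,0,20],[0.05,0,0,0,0,0,20],[0.05,0,0,0,0,0,20],[0.05,0,0,0,0,0,20],[0.05,0,0,0,0,0,20],[0.05,0,0,0,0,0,20],[0.05,0,0,0,0,0,20]]]' 60
python3 -m crank '[[[0.05,0,0,0,0,0,20],[0.05,0,0,0,0,0,20],[0.05,0,0,0,0,0,20],[0.05,0,0,0,0,0,20],[0,0,0,0,0,0,20],[0,0,0,0,0,0,20],[0,0,0,0,0,0,20],[0,0,0,0,0,0,20]]]' 60
```

```text
time_s: 13.3
eef_pos: [537.9, 46.7, 64.3]
ee_rot: [-0.0, 0.789, 0.614, -0.0]
force: [-1.1, -0.4, -1.3]
grip_width: 0.291
grip_force: 59.1
time_s: 14.1
eef_pos: [539.1, 51.5, 64.3]
ee_rot: [-0.0, 0.789, 0.614, 0.0]
force: [-1.1, 0.6, -1.1]
grip_width: 0.296
grip_force: 59.2
```

```bash
python3 -m crank '[[[0.03,0,0,0,0,0,20],[0.03,0,0,0,0,0,20],[0.03,0,0,0,0,0,20],[0.03,0,0,0,0,0,20],[0.03,0,0,0,0,0,20],[0.03,0,0,0,0,0,20],[0.03,0,0,0,0,0,20],[0.03,0,0,0,0,0,20]]]' 60
python3 -m crank '[[[0.03,0,0,0,0,0,20],[0.03,0,0,0,0,0,20],[0.03,0,0,0,0,0,20],[0.03,0,0,0,0,0,20],[0,0,0,0,0,0,20],[0,0,0,0,0,0,20],[0,0,0,0,0,0,20],[0,0,0,0,0,0,20]]]' 60
```

```text
time_s: 14.9
eef_pos: [540.7, 57.3, 64.3]
ee_rot: [0.0, 0.789, 0.614, 0.0]
force: [-2.5, -2.9, 0.3]
grip_width: 0.292
grip_force: 59.4
time_s: 15.7
eef_pos: [541.5, 60.3, 64.3]
ee_rot: [-0.0, 0.79, 0.614, 0.0]
force: [-2.9, -0.6, 1.6]
grip_width: 0.294
grip_force: 59.5
```

```bash
python3 -m crank '[[[0.03,-0.02,0,0,0,0,20],[0.04,0,0,0,0,0,20],[0.04,0,0,0,0,0,20],[0.04,0,0,0,0,0,20],[0.04,0,0,0,0,0,20],[0.04,0,0,0,0,0,20],[0.04,0,0,0,0,0,20],[0.04,0,0,0,0,0,20]]]' 60
python3 -m crank '[[[0.04,0,0,0,0,0,20],[0.04,0,0,0,0,0,20],[0.04,0,0,0,0,0,20],[0.04,0,0,0,0,0,20],[0.04,0,0,0,0,0,20],[0.04,0,0,0,0,0,20],[0.04,0,0,0,0,0,20],[0.04,0,0,0,0,0,20]]]' 60
```

```text
time_s: 16.5
eef_pos: [542.9, 68.0, 64.4]
ee_rot: [0.0, 0.789, 0.614, 0.0]
force: [-1.1, -1.0, 2.1]
grip_width: 0.293
grip_force: 59.6
time_s: 17.3
eef_pos: [544.8, 75.6, 64.3]
ee_rot: [-0.0, 0.789, 0.614, -0.0]
force: [-1.0, -1.0, 2.1]
grip_width: 0.297
grip_force: 59.6
```

```bash
python3 -m crank '[[[0.04,0,0,0,0,0,20],[0.04,0,0,0,0,0,20],[0.04,0,0,0,0,0,20],[0.04,0,0,0,0,0,20],[0.04,0,0,0,0,0,20],[0.04,0,0,0,0,0,20],[0.04,0,0,0,0,0,20],[0.04,0,0,0,0,0,20]]]' 60
python3 -m crank '[[[0.03,0,0,0,0,0,20],[0.03,0,0,0,0,0,20],[0.03,0,0,0,0,0,20],[0.03,0,0,0,0,0,20],[0.03,0,0,0,0,0,20],[0.03,0,0,0,0,0,20],[0.03,0,0,0,0,0,20],[0.03,0,0,0,0,0,20]]]' 60
python3 - <<'E'
from h import *
s=capture("scene");cv2.imwrite("pics/s4.png",s)
cv2.imwrite("pics/g5.png",cv2.resize(s[205:310,300:440],(800,600),interpolation=2))
E
```

```text
time_s: 18.1
eef_pos: [546.8, 83.3, 64.3]
ee_rot: [-0.0, 0.789, 0.614, -0.0]
force: [-0.7, -1.3, 1.4]
grip_width: 0.294
grip_force: 59.6
time_s: 18.9
eef_pos: [548.3, 89.1, 64.3]
ee_rot: [0.0, 0.789, 0.614, 0.0]
force: [0.0, -1.9, 2.4]
grip_width: 0.292
grip_force: 59.6
```

View pics/g5.png

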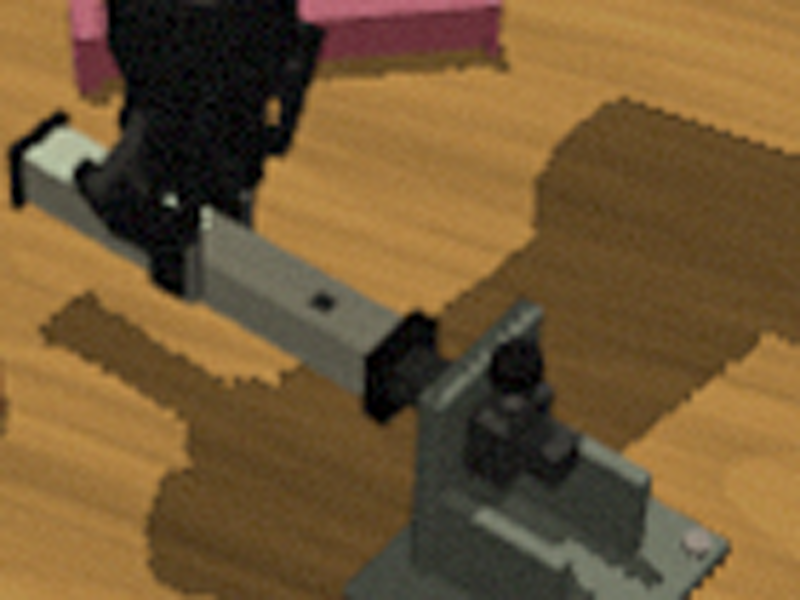

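The window is at crop (322,300) and the button was at (343,313), so about 9–11 mm remain. I'll take smaller steps and watch the vertical force and the window.

```bash
python3 -m crank '[[[0.03,0,0,0,0,0,20],[0.03,0,0,0,0,0,20],[0.03,0,0,0,0,0,20],[0.03,0,0,0,0,0,20],[0.03,0,0,0,0,0,20],[0.03,0,0,0,0,0,20],[0.03,0,0,0,0,0,20],[0.03,0,0,0,0,0,20]]]' 60
python3 -m crank '[[[0.02,0,0,0,0,0,20],[0,0,0,0,0,0,20],[0.02,0,0,0,0,0,20],[0,0,0,0,0,0,20],[0.02,0,0,0,0,0,20],[0,0,0,0,0,0,20],[0,0,0,0,0,0,20],[0,0,0,0,0,0,20]]]' 60
python3 - <<'E'
from h import *
s=capture("scene");cv2.imwrite("pics/s5.png",s);print(s.mean(2)[252:264,350:368].astype(int))
E
```

```text
time_s: 19.75
eef_pos: [549.8, 95.1, 64.3]
ee_rot: [-0.0, 0.789, 0.614, 0.0]
force: [1.0, 1.2, 0.7]
grip_width: 0.292
grip_force: 59.6
time_s: 20.55
eef_pos: [549.9, 96.4, 64.0]
ee_rot: [-0.0, 0.789, 0.614, -0.0]
force: [1.5, 3.5, -3.0]
grip_width: 0.293
grip_force: 59.0
[[103 105 103 100 104 107 112 117 117 122 119 123 130 126 129 128 126 125]
 [106 103 102 105 104 102 103 108 112 121 121 119 121 123 122 123 126 129]
 [107 106 104 105 102 105 106 106 103 114 120 124 120 120 117 120 123 127]
 [108 101 103 105 101 106 104 104 104  99 106 115 122 127 123 120 122 121]
 [103 105 103 102 104 102 106 106 105  98 107 107 108 119 120 125 121 125]
 [108 106 106 105 103 104 102  99  87  88  92 101 104 105 112 118 124 128]
 [103 108 109 107 106 106  96  74  59  73  78  88 103 106 102 107 109 117]
 [ 94  97 105 108 106 107  89  43  48  86  84  81  96 106 107 101 101 107]
 [ 78  87  95  97 105 106 100  72  66  78  85  91 101 105 102 101 103 104]
 [ 82  78  80  88 101  99 106 103  92  86  94 106 104 104 105 105 107 103]
 [ 84  84  80  80  80  90 100 102 103 108 105 102 105 100 102 107 104 101]
 [ 80  80  80  83  81  81  82  92  97 103 107 106 103 104 107 103 105 106]]
```

Fz fell by about 5 N and a bright button now shows inside the window at scene (360,259), slightly towards its front edge. The button has popped. I'll advance 0.75 mm to centre it and check.

```bash
python3 -m crank '[[[0.015,0,0,0,0,0,20],[0,0,0,0,0,0,20],[0.015,0,0,0,0,0,20],[0,0,0,0,0,0,20],[0,0,0,0,0,0,20],[0,0,0,0,0,0,20],[0,0,0,0,0,0,20],[0,0,0,0,0,0,20]]]' 60
python3 - <<'E'
from h import *
s=capture("scene");cv2.imwrite("pics/s6.png",s);print(s.mean(2)[255:263,354:366].astype(int))
o=cv2.resize(s[235:280,330:390],(800,600),interpolation=2);cv2.imwrite("pics/g6.png",np.clip(o*1.4,0,255).astype(np.uint8))
E
```

```text
time_s: 21.4
eef_pos: [550.3, 97.0, 64.3]
ee_rot: [0.0, 0.789, 0.614, -0.0]
force: [-0.3, -0.9, -1.6]
grip_width: 0.29
grip_force: 59.2
[[104 104 106 101 105 103 109 116 117 120 122 125]
 [103 104 105 104 104  98 106 102 112 119 121 124]
 [102 100 107 104  91  81  90  98 103 104 110 117]
 [107 104  99  87  68  68  82  85  97 105  99 102]
 [108 107  92  63  55  85  85  66  86 101 107 105]
 [100 107  98  70  63  79  84  81  94 105 106 104]
 [ 97  96 105 100  90  83  90 100 103 105 105 102]
 [ 84  88  97 101 102 108 106 100 108 106 106 107]]
```

View pics/g6.png

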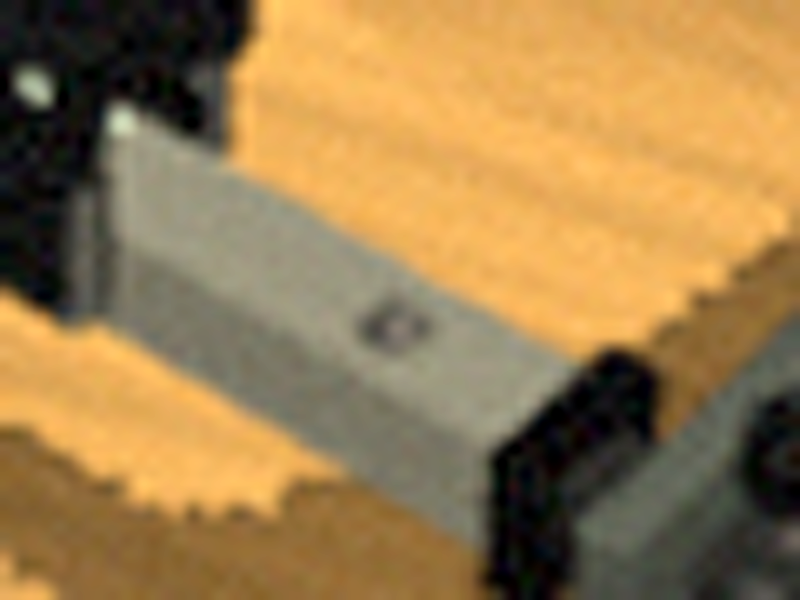

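The button stands in the middle of the window at crop (395,325) and the forces are back to baseline, so it is locked. I'll release and retreat straight up.

```bash
python3 -m crank '[[[0,0,0,0,0,0,35],[0,0,0,0,0,0,45],[0,0,0,0,0,0,55],[0,0,0,0,0,0,65],[0,0,0,0,0,0,65],[0,0,0,0,0,0,65],[0,0,0,0,0,0,65],[0,0,0,0,0,0,65]]]' 60
python3 -m crank '[[[0,0,-0.3,0,0,0,65],[0,0,-0.5,0,0,0,65],[0,0,-1,0,0,0,65],[0,0,-1,0,0,0,65],[0,0,-1,0,0,0,65],[0,0,-1,0,0,0,65],[0,0,-0.5,0,0,0,65],[0,0,0,0,0,0,65]]]'
python3 - <<'E'
from h import *
s=capture("scene");cv2.imwrite("pics/s7.png",s);print(s.mean(2)[255:263,354:366].astype(int))
cv2.imwrite("pics/g7.png",cv2.resize(s[180:330,260:460],(800,600),interpolation=2))
E
```

```text
time_s: 22.25
eef_pos: [550.3, 97.1, 64.3]
ee_rot: [-0.0, 0.789, 0.614, -0.0]
force: [0.3, 0.0, 0.1]
grip_width: 0.763
grip_force: 0.0
time_s: 23.05
eef_pos: [550.9, 97.1, 198.8]
ee_rot: [0.001, 0.789, 0.614, 0.001]
force: [0.9, 0.4, -1.5]
grip_width: 0.756
grip_force: 0.0
[[104 107 102 105 102 105 110 116 124 123 126 122]
 [103  99 104 101 101 101 102 108 110 117 125 125]
 [100 108 105 103  90  86  91  99 105 106 109 118]
 [104 108  99  87  73  71  80  85 103 102 105 103]
 [106 107  93  54  57  90  88  79  92 103 102 104]
 [103 106 101  70  60  81  84  89 100 106 106 107]
 [ 91 101 103 102  90  84  91  97 104 106 102 104]
 [ 86  86  98 104 106 103 106 104 101 103 106 106]]
```

View pics/g7.png

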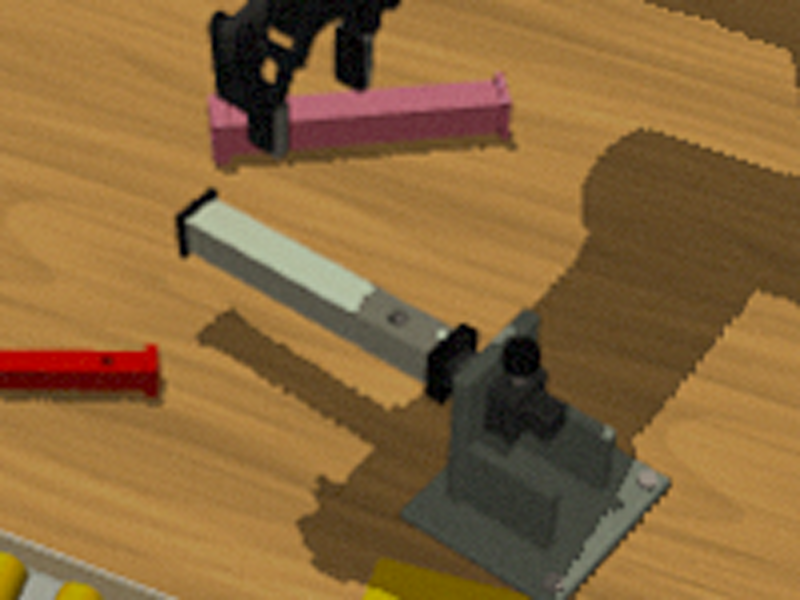

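The spindle hangs in line on the stub with the button visible in the window at crop (398,318), and the gripper is clear. I'll hand the job in.

```bash
python3 -c "from rig import *;print(finish_job())"
```

```text
the job is handed in; nothing more can be done
None
```

The large white spindle hangs released on the stub with the button up through its window; the job was handed in at about 23 s, but no verdict came back.

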